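# Open the bayonet filter holder

### The job

Open the leaning filter holder: press its orange cover down against the spring, hold it down while turning it a quarter turn counter-clockwise (looking onto the cover) so that it comes free of the blue lugs, and lift it off, never forcing it against the lugs. Set the cover down gently, without dropping it, flat in the white tray with its handle up, and let go. Leave the tube rack, the flask and the bottle standing where they are.

Things in the scene. Friction and masses are not known exactly. Their poses are not given: they have to be found in the camera images.
- cover_grip (a point): Centre of the orange cover's handle, a flat paddle 48 mm long (x), 14 mm thick (y), 42 mm tall (z), to be pinched across its thickness. It stands on a round cap 60 mm in diameter whose top lies 21 mm below this point. Axes are the cover's own: z up its axis, away from the holder; 27 degrees from vertical while fitted.
- cover: The same loose orange cover, about 0.16 kg. Origin: centre of its flat underside, 55 mm below cover_grip; axes as there. From below: white boss 45 mm wide, 16 mm tall; two ears 5 mm thick along +x and -x, reaching 41 mm from the axis; cap 60 mm wide, its top 34 mm up; then the handle.
- socket: Fixed aluminium socket 96 mm wide, leaning 27 degrees towards its -x (the robot's side). Origin: centre of its rim; z along its axis, out of the mouth; y level. Its 48 mm bore holds the cover's boss (8 mm deep locked, 16 mm pressed fully down). Draw the freed cover out along z by 30 mm or more before moving it sideways.
- tray: Fixed square white tray, 160 x 160 mm outside, 25 mm tall, walls and floor 4 mm thick. Origin at the centre of its underside, z up, sides along x and y.
- rack: Bystander: white wire rack 94 x 146 mm with capped test tubes, 124 mm tall. Origin at the centre of its underside.
- flask: Bystander: conical glass flask, 84 mm wide at the foot, with a white funnel in its neck, 168 mm tall. Origin at the centre of its underside.
- bottle: Bystander: amber reagent bottle, 60 mm in diameter, 150 mm tall. Origin at the centre of its underside.
- lugs: Two blue hooked lugs on the socket's rim, 48 mm from the axis, 17 mm above the rim. Origin and z as the socket's; x = the locked cover's x (45 degrees clockwise from socket x, seen onto the cover). A lip stops the turn unless the cover is pressed over 5 mm (6 to 7 is good; bottom at 8). Free when turned 70 to 110 degrees counter-clockwise; stop at 115; clockwise blocked. 80 N on them breaks them.
- plunger (a joint): Black spring plunger in the bore, pushing the cover up: 0 with the cover locked (6 N), -0.008 m with the cover pressed fully down (10 N), +0.004 m at its upper stop, where the freed cover or nothing rests on it.
There are look-alikes about, which are no part of the job. There is more than one size of the tray; the one meant has the size given above. There is more than one size of the cover; the job needs the smaller.

How it is judged:
On the way, in this order (a step that is already met when the one before it is completed fails the run):
1. the cover is turned at least 63 degrees (and at most 117) from its locked angle while still seated in the socket (angle between the x axis of cover and the x axis of lugs, either way round above 1.1 rad and distance between cover and socket below 0.02 m), for 0.1 s.
2. the cover is lifted clear of the socket, its handle more than 80 mm above the rim along the axis (z of cover_grip in the frame of socket above 0.08 m), for 0.1 s.
At the end, for the whole second after the job is handed in: The cover lies at rest in the tray, its boss flat on the tray's floor (underside within 5 mm of it), handle up within 0.1 rad, its centre within 45 mm of the tray's centre in the tray's x and y, and released (x of cover in the frame of tray between -0.045 and 0.045 m and y of cover in the frame of tray between -0.045 and 0.045 m and height (world z) of cover between 0.001 and 0.009 m and angle between cover's own z axis and vertical below 0.1 rad and linear speed of cover below 0.02 m/s and angular speed of cover below 0.2 rad/s); the robot touches nothing.
It fails at once if the tube rack is moved more than 30 mm or tipped over (distance of rack from where it was at the start of the episode above 0.03 m or angle between rack's own z axis and vertical above 0.35 rad).
It fails at once if the flask is moved more than 30 mm or tipped over (distance of flask from where it was at the start of the episode above 0.03 m or angle between flask's own z axis and vertical above 0.35 rad).
It fails at once if the bottle is moved more than 30 mm or tipped over (distance of bottle from where it was at the start of the episode above 0.03 m or angle between bottle's own z axis and vertical above 0.35 rad).
It fails at once if the cover is dropped or thrown: faster than 0.7 m/s while the fingers do not touch it (a fall of more than 25 mm) (linear speed of cover above 0.7 m/s and contact force between the fingers and cover below 0.05 N).
It fails at once if the cover is forced against the lugs with more than 80 N (turned without being pressed down far enough, turned the wrong way or pulled while locked) (contact force between cover and lugs above 80 N).
It also fails if it takes over 43 s, if anything falls off the work surface, if the arm or the gripper's body presses on something with over 40 N, if the wrist force passes 120 N, or if a joint passes its speed limit or range.

### The arm

A 7-joint arm with a two-finger parallel gripper is mounted at the origin on the work surface. World frame = base frame: x ahead of the robot, y to its left, z up, the work surface at z = 0. Lengths are in m, angles in rad, forces in N, time in s.
With the tool pointing down it reaches from about 0.425 to 0.875 m from the base axis. Payload 4.7 kg.
Tool frame: the origin (TCP) lies on the centre line of the jaws, within the pads' length; the fingertips stand ahead of it and the grasp point (between the pads) lies 2 mm behind it (nose_length is the z of the fingertips in the tool frame, in m); z points along the fingers, y is the line along which they close (so a half turn about z gives the same grasp; the last joint's range is limited). The gripper opens to 87 mm and grips with 3 to 60 N. Pads are 19 mm wide; open, the fingers measure 117 mm over their backs; the gripper's body (75 mm by 190 mm) begins 51 mm behind the grasp point.
Start: joints at [-1.11, 0.321, -0.07, 1.45, 0.023, 1.371, -0.057], TCP at [0.281, 0.586, 0.24] pointing down, gripper open.
Joint ranges: [-2.86, 2.86], [-0.3, 2.09], [-1.38, 1.24], [0.06, 2.45], [-1.56, 4.7], [0.09, 2.05], [-2.69, 2.69]. Speed limits (rad/s): [2.57, 2.57, 3.14, 3.14, 3.14, 3.14, 3.14].

### API

Orientations are given as a rotation vector (axis times angle).
In Python, from bench import * gives the robot as it stands.
- The arm moves only by the tool send_rows, never from a script. Its arguments are lists of equal length, an entry for each row: "xyz": the shift along the tool's x, y, z in mm, a list of three; "dr": the turn, a rotation vector about the tool's x, y, z in rad, a list of three. A call has exactly 10 rows; each row is the pose to reach, as a shift and turn from the pose commanded when the call began, along the tool's axes at that moment; what a row does not reach only later rows make up. A row lasts 1/12 s, in which the tool goes at most 41.7 mm and 7.16 degrees, less where a joint would pass 70% of its speed; a pose out of reach is approached as far as the arm can. A call with a gripper value outside its range is refused whole. "jaw" is the finger opening in mm, from 0 to 87, set as the call begins (left out, the last holds). The fingers move at their own pace and stop on an object; "grip_force" is the grip in N (left out, the last holds). Time passes only in rows, so rows that repeat a pose let the fingers close, or fill a call up. It gives the time, the measured TCP pose, the force, the opening and the grip force at its end, in the units of the state.
- get_state(): the state, without advancing time (a new reading comes with each control period).
- get_image(name): name is "scene" or "top" or "wrist"; returns the picture (400x640x3 uint8, red, green, blue); there is no depth.
- calibration(name): a dict with "vfov" (degrees; the focal length in pixels is half the picture's height over the tangent of half this angle, whatever the lens; pixels are square), "cx", "cy" (the principal point, pixels), "rvec" (rotation vector, rad) and "tvec" (3), from world to camera coordinates, as OpenCV has them; the wrist camera has in their place "hand_eye" (4x4, takes a point from camera to tool coordinates, whose origin is the TCP and whose axes are the flange's). Camera axes: x right, y down, z forward; pixel columns grow to the right and rows downward; lengths in m; the calibration is good to about 2 mm. A picture is of the moment at which its call begins: read the wrist's pose just before it. calibration takes no time and is no camera call.
- close_job(): hands the job in; it is judged then, once.
The state is a dict: "time": time; "joint_positions": joint angles; "qd": joint speeds; "joint_torque": joint torques, N m; "position": TCP position; "tool_rot": TCP orientation; "ft_force": force on the tool from outside, world axes, zero at the start; "torque": the same for the moment, N m; "grip_width": opening from 0.0 (shut) to 1.0 (fully open); "grip_force": force on a finger pad.
Only numpy, scipy, OpenCV 4.12 (cv2) and the standard library are available. Lean on these libraries where they do the work, as an engineer would, in place of code of your own. Each camera call takes 0.05 s, during which the arm holds its last target. There are 200 camera calls.

## Working session

There is one attempt and no reset: what is moved stays moved. The work goes in short steps, Python scripts to look and compute and a tool call to move; the robot and the scene stay as the last step left them, time stands still between calls to the robot, and variables do not carry over. Pictures are saved under pics/ and viewed, at most 12 in all, crops included, and the job is handed in when it is done.

Besides the shell and the picture viewer there is one more tool, called after "Emit:" as name(argument=value, ...) on one line, values as JSON. send_rows: Moves the arm, as the interface text tells. Its arguments: {"type":"object","properties":{"xyz":{"type":"array"},"dr":{"type":"array"},"jaw":{"type":"number"},"grip_force":{"type":"number"}},"required":["xyz","dr"]}

```bash
mkdir -p pics; python3 - <<'E'
from bench import *
import cv2
s=get_state(); print({k:s[k] for k in('time','position','tool_rot','joint_positions')}); print(s.get('nose_length'))
for n in('scene','top'):
    cv2.imwrite(f'pics/{n}0.png',get_image(n)[:,:,::-1]); print(n,calibration(n))
print(calibration('wrist'))
try: print(nose_length)
except Exception as e: print(e)
E
```

```text
{'time': 0.0, 'position': array([0.28066523, 0.58570831, 0.23846228]), 'tool_rot': array([-6.95866450e-01, -3.06321182e+00,  2.95767754e-03]), 'joint_positions': array([-1.10988338,  0.32183162, -0.070114  ,  1.45166271,  0.02260288,
        1.37079847, -0.05690144])}
None
scene {'vfov': 57.88219815654464, 'cx': 312.94575524746995, 'cy': 201.53439220095373, 'rvec': array([ 2.38254878,  0.95226713, -0.29009887]), 'tvec': array([-0.38367886, -0.2489171 ,  1.06349037])}
top {'vfov': 49.819313478446595, 'cx': 326.6161223543947, 'cy': 197.10620523015123, 'rvec': array([ 2.1417598 , -2.16461038,  0.12771873]), 'tvec': array([0.00534366, 0.54126723, 1.03525454])}
{'vfov': 65.67588353572013, 'cx': 317.70053792925347, 'cy': 199.69352690265788, 'hand_eye': array([[ 3.49494649e-04, -9.64729517e-01, -2.63242925e-01,
         7.21840993e-02],
       [ 9.99999564e-01,  5.65253882e-04, -7.43885550e-04,
        -1.15385654e-03],
       [ 8.66447433e-04, -2.63242550e-01,  9.64729293e-01,
        -1.44864683e-01],
       [ 0.00000000e+00,  0.00000000e+00,  0.00000000e+00,
         1.00000000e+00]])}
0.017
```

View pics/scene0.png

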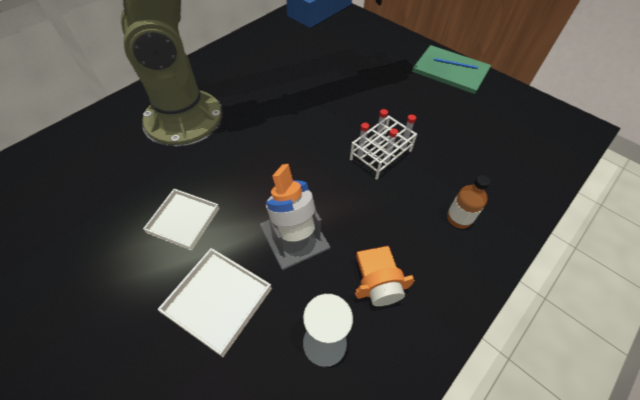

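View pics/top0.png

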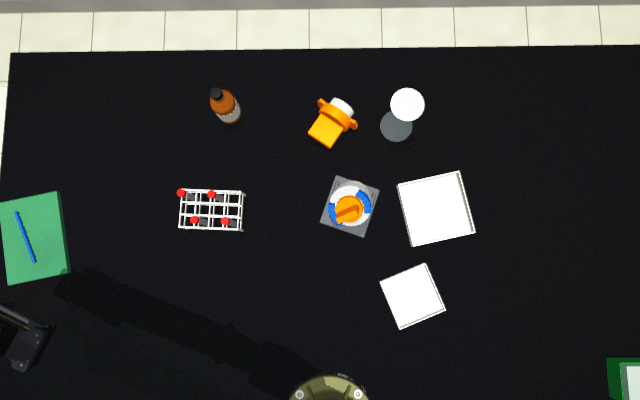

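The rack, bottle, large and small trays, flask, and the oversized spare cover lying on its side are all visible. The fitted cover is at about (350,208) in top and (288,190) in scene. The big tray is centred at about (436,208) in top.

```bash
cat > h.py <<'E'
import numpy as np, cv2
from scipy.spatial.transform import Rotation as R
from bench import *
def K(c):
    f=200/np.tan(np.radians(c['vfov']/2)); return np.array([[f,0,c['cx']],[0,f,c['cy']],[0,0,1.]])
def proj(n,P,c=None):
    c=c or calibration(n); return cv2.projectPoints(np.float64(P).reshape(-1,1,3),np.float64(c['rvec']),np.float64(c['tvec']),K(c),None)[0].reshape(-1,2)
def onplane(n,uv,z):
    c=calibration(n);Rm=R.from_rotvec(c['rvec']).as_matrix();o=-Rm.T@c['tvec']
    d=(Rm.T@np.linalg.inv(K(c))@np.c_[np.float64(uv),np.ones(len(uv))].T).T
    return o+d*((z-o[2])/d[:,2])[:,None]
E
python3 - <<'E'
from h import *
t=cv2.imread('pics/top0.png');s=cv2.imread('pics/scene0.png')
a=cv2.resize(t[170:245,312:387],(400,400),interpolation=3)
b=cv2.resize(s[160:270,250:335],None,fx=4,fy=4,interpolation=3)[:400]
b=cv2.resize(s[160:260,250:350],(400,400),interpolation=3)
cv2.imwrite('pics/crop1.png',np.hstack([a,b]))
g=cv2.inRange(t,(150,)*3,(255,)*3)
g=cv2.morphologyEx(g,cv2.MORPH_CLOSE,np.ones((5,5)))
for c in cv2.findContours(g,0,2)[0]:
    if 1000<cv2.contourArea(c)<8000:
        r=cv2.boxPoints(cv2.minAreaRect(c)); 
        if r[:,1].max()<100: continue
        P=onplane('top',r,.025);print(r.round(1).tolist(),P.mean(0).round(4),np.linalg.norm(np.diff(P,axis=0),axis=1).round(4),np.degrees(np.arctan2(*(P[1]-P[0])[1::-1])))
print(onplane('top',[[350,208]],.15),onplane('scene',[[288,190]],.12))
E
```

```text
[[378.70001220703125, 281.3999938964844], [425.70001220703125, 261.6000061035156], [446.1000061035156, 310.0], [399.1000061035156, 329.79998779296875]] [ 0.2991 -0.2064  0.025 ] [0.1254 0.1246 0.1236] -68.16517427474645
[[177.8000030517578, 228.10000610351562], [179.39999389648438, 187.6999969482422], [242.6999969482422, 190.10000610351562], [241.10000610351562, 230.5]] [0.5157 0.291  0.025 ] [0.1015 0.1599 0.1013] -0.30706045472432314
[[396.70001220703125, 183.5], [461.29998779296875, 169.1999969482422], [475.3999938964844, 232.60000610351562], [410.79998779296875, 246.89999389648438]] [ 0.5127 -0.2726  0.025 ] [0.1672 0.1619 0.1641] -78.01398706773678
[[ 0.50188329 -0.05243209  0.15      ]] [[ 0.48324307 -0.0292866   0.12      ]]
```

View pics/crop1.png

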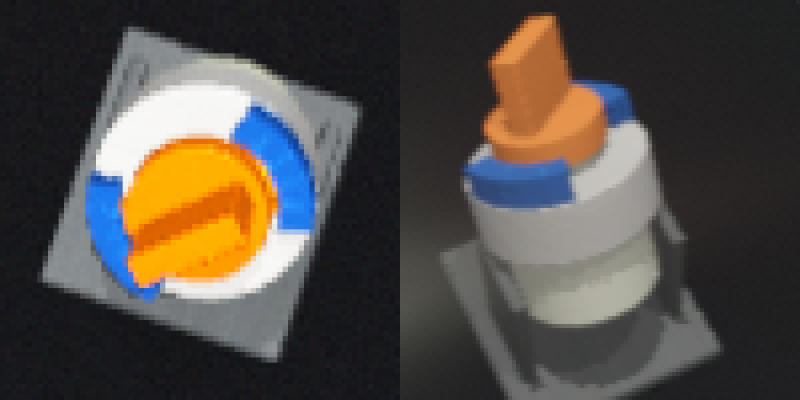

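The crop shows the cover locked between the two blue lugs, with its handle running towards robot −y. The big tray comes out at about (0.512, −0.272) with a ~0.16 m side, so it's the right one. Next I fit the socket pose to the orange silhouette in both views.

```bash
cat >> h.py <<'E'
def sock(p):  # x,y,z,yaw -> T
    T=np.eye(4);T[:3,:3]=(R.from_euler('z',p[3])*R.from_euler('y',-np.radians(27))).as_matrix();T[:3,3]=p[:3];return T
a_=np.linspace(0,2*np.pi,48,endpoint=False)
def cyl(r,z0,z1): return np.vstack([np.c_[r*np.cos(a_),r*np.sin(a_),0*a_+z] for z in(z0,z1)])
HAND=np.array([[x,y,z] for x in(-.024,.024) for y in(-.007,.007) for z in(.026,.068)])@R.from_euler('z',-45,degrees=True).as_matrix().T
def render(p,c,box,hulls,S=4):
    u0,v0,w,h=box;T=sock(p);m=np.zeros((h*S,w*S),np.uint8)
    for H in hulls:
        q=proj(None,H@T[:3,:3].T+T[:3,3],c);q=(q-[u0-.5,v0-.5])*S
        cv2.fillConvexPoly(m,cv2.convexHull(np.int32(np.round(q*16))),255,shift=4)
    return cv2.resize(m,(w,h),interpolation=cv2.INTER_AREA)/255.
def masks(img,box):
    u0,v0,w,h=box;I=img[v0:v0+h,u0:u0+w];hsv=cv2.cvtColor(I,cv2.COLOR_BGR2HSV)
    o=cv2.inRange(hsv,(3,110,60),(25,255,255))/255.;b=cv2.inRange(hsv,(95,100,40),(130,255,255))/255.
    return o,b
def fit(views,p0):
    from scipy.optimize import minimize
    hulls=[cyl(.03,.013,.026),HAND]
    D=[(c,box,*masks(img,box)) for c,img,box in views]
    G=lambda x:cv2.GaussianBlur(x,(0,0),1.)
    def cost(d,full=False):
        e=[]
        for c,box,o,b in D:
            w=1-cv2.dilate(b,np.ones((3,3)))
            e.append((((G(render(d,c,box,hulls))-G(o))*w)**2).sum())
        return e if full else sum(e)
    best=None
    for k in range(3):
        x0=p0 if best is None else best.x
        sx=np.vstack([x0]+[x0+np.eye(4)[i]*[.01,.01,.01,.15][i] for i in range(4)])
        best=minimize(cost,x0,method='Nelder-Mead',options=dict(initial_simplex=sx,xatol=1e-5,fatol=1e-3,maxiter=600))
    return best.x,cost(best.x,True)
E
python3 - <<'E'
from h import *
t=cv2.imread('pics/top0.png');s=cv2.imread('pics/scene0.png')
V=[(calibration('top'),t,(312,170,76,76)),(calibration('scene'),s,(250,155,90,100))]
p,e=fit(V,np.array([.51,-.045,.11,-.33]));print('both',p.round(4),e)
T=sock(p);
print('grip',(T@[0,0,.047,1]).round(4),'top of rim z',p[2])
np.save('p.npy',p)
# overlay
out=[]
for c,img,box in V:
    u0,v0,w,h=box;I=cv2.resize(img[v0:v0+h,u0:u0+w],None,fx=5,fy=5,interpolation=3)
    for H in(cyl(.03,.026,.026),cyl(.048,0,0),HAND):
        q=proj(None,H@T[:3,:3].T+T[:3,3],c);cv2.polylines(I,[cv2.convexHull(np.int32((q-[u0-.5,v0-.5])*5))],True,(0,255,0),1)
    out.append(cv2.resize(I,(400,400)))
cv2.imwrite('pics/ov1.png',np.hstack(out))
# hover: target pose tcp, grasp point 2mm behind TCP
z=-T[:3,2]; cy=T[:3,:3]@R.from_euler('z',-45,degrees=True).as_matrix()[:,1]
x=np.cross(cy,z);Rt=np.c_[x,cy,z]; print('tool y',cy)
s0=get_state();R0=R.from_rotvec(s0['tool_rot'])
g=(T@[0,0,.047,1])[:3]
for b in(.11,.05):
    tgt=g-z*b+z*.002
    print(b,tgt,'shift mm',(R0.inv().apply(tgt-s0['position'])*1e3).round(1),'dr',(R0.inv()*R.from_matrix(Rt)).as_rotvec().round(4))
E
```

```text
both [ 0.5085 -0.0532  0.1369 -0.3897] [np.float64(3.1386158319995765), np.float64(10.685215946716193)]
grip [ 0.4888 -0.0451  0.1787  1.    ] top of rim z 0.1368576921778961
tool y [0.85142593 0.41475319 0.32101976]
0.11 [ 0.44339708 -0.02651448  0.2749637 ] shift mm [-411.3 -481.9  -35.5] dr [-0.1986 -0.4389  0.7149]
0.05 [ 0.46859444 -0.03686242  0.22150331] shift mm [-438.5 -480.3   17.9] dr [-0.1986 -0.4389  0.7149]
```

View pics/ov1.png

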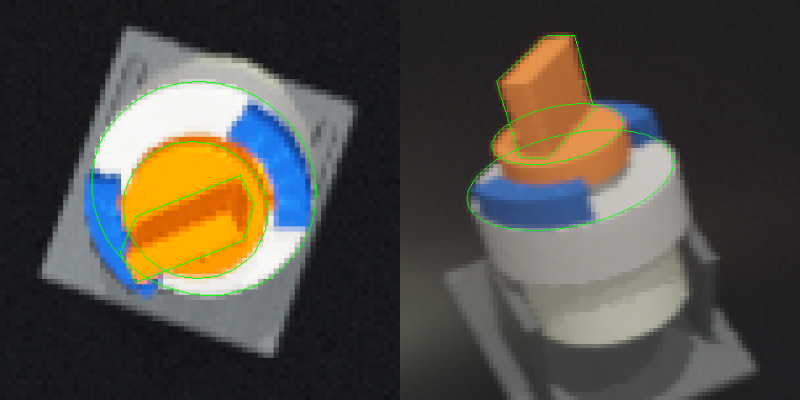

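The overlay matches to within about 2 mm, so I move to a hover point and refine there with the wrist camera.

Emit:
send_rows(xyz=[[-28,-27,-3],[-56,-54,-6],[-85,-82,-9],[-113,-109,-12],[-141,-136,-15],[-170,-163,-18],[-198,-190,-21],[-226,-218,-24],[-255,-245,-27],[-283,-272,-30]], dr=[[-0.01,-0.03,0.04],[-0.02,-0.05,0.09],[-0.04,-0.08,0.13],[-0.05,-0.1,0.17],[-0.06,-0.13,0.21],[-0.07,-0.16,0.26],[-0.08,-0.18,0.3],[-0.1,-0.21,0.34],[-0.11,-0.23,0.39],[-0.12,-0.26,0.43]], jaw=60)

```text
time: 0.93
position: [0.4189, 0.2162, 0.2695]
tool_rot: [1.222, 2.587, 0.085]
ft_force: [-0.1, -0.2, 0.4]
grip_width: 0.692
grip_force: 0.0
```

```bash
cat >> h.py <<'E'
RZ=lambda a:R.from_euler('z',a,degrees=True).as_matrix()
def toolR(p,turn=0):
    T=sock(p);M=T[:3,:3]@RZ(-45+turn);z=-M[:,2];y=M[:,1];return np.c_[np.cross(y,z),y,z]
def rel(pos,Rm,s=None):
    s=s or get_state();R0=R.from_rotvec(s['tool_rot'])
    print('t',round(s['time'],2),'pos',s['position'].round(4),'F',np.round(s['ft_force'],1),'q',np.round(s['joint_positions'],2),'w',round(s['grip_width'],3),'gf',round(s['grip_force'],1))
    print('shift',(R0.inv().apply(pos-s['position'])*1e3).round(1),'dr',(R0.inv()*R.from_matrix(Rm)).as_rotvec().round(4))
E
python3 - <<'E'
from h import *
p=np.load('p.npy');T=sock(p);rel((T@[0,0,.047+.1,1])[:3],toolR(p))
E
```

```text
t 0.93 pos [0.4189 0.2162 0.2695] F [-0.1 -0.2  0.4] q [-0.87 -0.23  0.14  1.99  0.28  1.23 -0.12] w 0.692 gf 0.0
shift [-203.2 -135.9   25. ] dr [-0.0785 -0.1785  0.2811]
```

Emit:
send_rows(xyz=[[-26,-17,5],[-52,-34,10],[-78,-50,15],[-104,-67,21],[-130,-84,27],[-156,-101,33],[-182,-118,39],[-207,-134,45],[-207,-134,45],[-207,-134,45]], dr=[[-0.01,-0.02,0.04],[-0.02,-0.04,0.07],[-0.03,-0.07,0.11],[-0.04,-0.09,0.14],[-0.05,-0.11,0.18],[-0.06,-0.13,0.21],[-0.07,-0.16,0.25],[-0.0785,-0.1785,0.281],[-0.0785,-0.1785,0.281],[-0.0785,-0.1785,0.281]])

```text
time: 1.77
position: [0.4779, 0.0247, 0.2286]
tool_rot: [1.486, 2.268, 0.104]
ft_force: [-0.5, -0.1, 0.0]
grip_width: 0.692
grip_force: 0.0
```

```bash
cat >> h.py <<'E'
def wcal(s):
    c=calibration('wrist');Tw=np.eye(4);Tw[:3,:3]=R.from_rotvec(s['tool_rot']).as_matrix();Tw[:3,3]=s['position']
    W=np.linalg.inv(Tw@c['hand_eye']);return dict(vfov=c['vfov'],cx=c['cx'],cy=c['cy'],rvec=R.from_matrix(W[:3,:3]).as_rotvec(),tvec=W[:3,3])
def ov(img,c,p,f):
    I=img.copy();T=sock(p)
    for H in(cyl(.03,.026,.026),cyl(.048,0,0),HAND):
        q=proj(None,H@T[:3,:3].T+T[:3,3],c);cv2.polylines(I,[cv2.convexHull(np.int32(q))],True,(0,255,0),1)
    cv2.imwrite(f,I)
E
python3 - <<'E'
from h import *
p=np.load('p.npy');T=sock(p);rel((T@[0,0,.047+.05,1])[:3],toolR(p))
s=get_state();I=get_image('wrist')[:,:,::-1].copy();cv2.imwrite('pics/w1.png',I);c=wcal(s)
np.save('w1.npy',np.r_[s['position'],s['tool_rot']])
ov(I,c,p,'pics/w1o.png')
E
```

```text
t 1.77 pos [0.4779 0.0247 0.2286] F [-0.5 -0.1  0. ] q [-0.13 -0.3  -0.15  2.16  0.28  0.95  0.  ] w 0.692 gf 0.0
shift [-49.5 -36.3  11. ] dr [-0.0303 -0.0211  0.0168]
```

View pics/w1o.png

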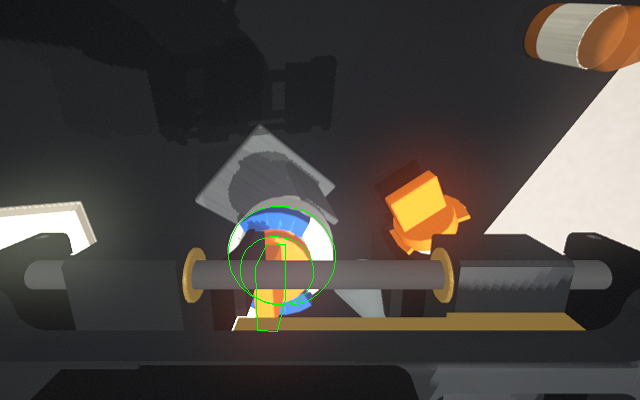

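The arm stopped with joint 2 at its −0.3 limit, so the hover is a little out of reach. The model overlay agrees with the picture, with the cover at about (275,275). I'll try the lower pre-grasp.

Emit:
send_rows(xyz=[[-10,-7,2],[-20,-14,4],[-30,-22,7],[-40,-29,9],[-50,-36,11],[-50,-36,11],[-50,-36,11],[-50,-36,11],[-50,-36,11],[-50,-36,11]], dr=[[-0.006,-0.004,0.004],[-0.012,-0.008,0.008],[-0.018,-0.012,0.012],[-0.024,-0.016,0.016],[-0.03,-0.021,0.017],[-0.03,-0.021,0.017],[-0.03,-0.021,0.017],[-0.03,-0.021,0.017],[-0.03,-0.021,0.017],[-0.03,-0.021,0.017]])

```text
time: 2.65
position: [0.486, -0.0311, 0.2105]
tool_rot: [1.485, 2.241, 0.094]
ft_force: [0.2, 1.2, -0.3]
grip_width: 0.687
grip_force: 0.0
```

```bash
python3 - <<'E'
from h import *
p=np.load('p.npy');T=sock(p);rel((T@[0,0,.047+.05,1])[:3],toolR(p))
s=get_state();I=get_image('wrist')[:,:,::-1].copy();cv2.imwrite('pics/w2.png',I);c=wcal(s)
np.save('w2.npy',np.r_[s['position'],s['tool_rot']])
ov(I,c,p,'pics/w2o.png')
E
```

```text
t 2.65 pos [ 0.486  -0.0311  0.2105] F [ 0.2  1.2 -0.3] q [ 0.23 -0.3  -0.34  2.2   0.18  0.84  0.19] w 0.687 gf 0.0
shift [ -3.2 -14.2 -17.8] dr [-0.0246  0.0033  0.0091]
```

View pics/w2o.png

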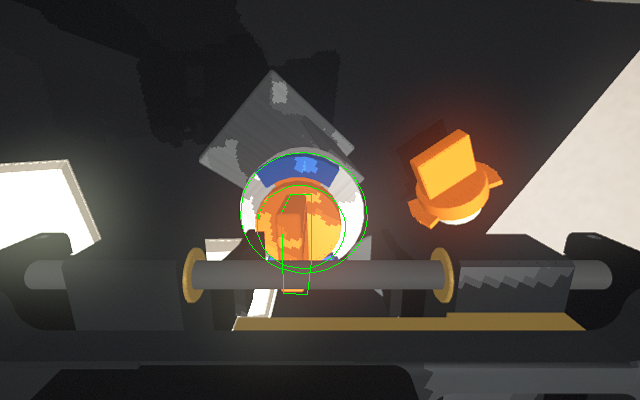

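Joint 2 is limited again, so I fit a simple kinematic model to the recorded poses to see which poses are reachable. I also refine the socket pose with the wrist view, where the cover is at about (300,215).

```bash
python3 - <<'E'
from h import *
import itertools
s=get_state(); print(s['position'],s['tool_rot'],s['joint_positions'])
data=[([-1.10988338,0.32183162,-0.070114,1.45166271,0.02260288,1.37079847,-0.05690144],[0.28066523,0.58570831,0.23846228],[-6.95866450e-01,-3.06321182,2.95767754e-03]),
([-0.87,-0.23,0.14,1.99,0.28,1.23,-0.12],[0.4189,0.2162,0.2695],[1.222,2.587,0.085]),
([-0.13,-0.3,-0.15,2.16,0.28,0.95,0.],[0.4779,0.0247,0.2286],[1.486,2.268,0.104]),
(s['joint_positions'],s['position'],s['tool_rot'])]
import pickle;pickle.dump(data,open('d.pkl','wb'))
res=[]
for sg in itertools.product((1,-1),repeat=7):
    Rs=[R.from_euler('ZYZYZYZ',np.array(q)*sg) for q,_,_ in data]
    C=[a.inv()*R.from_rotvec(r) for a,(_,_,r) in zip(Rs,data)]
    m=R.concatenate(C).mean();res.append((max((m.inv()*c).magnitude() for c in C),sg,m.as_matrix().round(2).tolist()))
res.sort(key=lambda r:r[0])
for r in res[:4]:print(r)
sg=np.array(res[0][1])
A=[];b=[]
for q,p,_ in data:
    q=np.array(q)*sg;f=lambda n:R.from_euler('ZYZYZYZ'[:n],q[:n]).as_matrix()
    A.append(np.c_[[0,0,1],f(2)[:,[0,2]],f(4)[:,[0,2]],f(6)[:,[0,2]]]);b.append(p)
A=np.vstack(A);b=np.hstack(b)
for lam in(1e-3,1e-2):
    x=np.linalg.solve(A.T@A+lam**2*np.eye(7),A.T@b);print(x.round(4),(A@x-b).round(4))
print(np.linalg.svd(A)[1])
# socket refine
p=np.load('p.npy');w=np.load('w2.npy');w2=cv2.imread('pics/w2.png')
V=[(calibration('top'),cv2.imread('pics/top0.png'),(312,170,76,76)),(calibration('scene'),cv2.imread('pics/scene0.png'),(250,155,90,100))]
W=(wcal(dict(position=w[:3],tool_rot=w[3:])),w2,(200,130,200,102))
for v in(V+[W],[V[0],W],[V[1],W]):
    x,e=fit(v,p);print(x.round(4),np.round(e,1))
E
```

```text
[ 0.48598728 -0.0311435   0.21036196] [1.485491   2.24105792 0.09380622] [ 0.23167377 -0.3007677  -0.33961391  2.19766518  0.17864543  0.84218035
  0.19351492]Traceback (most recent call last):
  File "<stdin>", line 11, in <module>
  File "scipy/spatial/transform/_rotation.pyx", line 1413, in scipy.spatial.transform._rotation.Rotation.from_euler
ValueError: Expected axis specification to be a non-empty string of upto 3 characters, got ZYZYZYZ
```

```bash
cat >> h.py <<'E'
def ch(q,n=7):
    r=R.identity()
    for k in range(n): r=r*R.from_euler('ZY'[k%2],q[k])
    return r
E
cat > kin.py <<'E'
from h import *
import itertools,pickle
s=get_state()
data=[([-1.10988338,0.32183162,-0.070114,1.45166271,0.02260288,1.37079847,-0.05690144],[0.28066523,0.58570831,0.23846228],[-6.95866450e-01,-3.06321182,2.95767754e-03]),
([-0.87,-0.23,0.14,1.99,0.28,1.23,-0.12],[0.4189,0.2162,0.2695],[1.222,2.587,0.085]),
([-0.13,-0.3,-0.15,2.16,0.28,0.95,0.],[0.4779,0.0247,0.2286],[1.486,2.268,0.104]),
(s['joint_positions'],s['position'],s['tool_rot'])]
pickle.dump(data,open('d.pkl','wb'))
res=[]
for sg in itertools.product((1,-1),repeat=7):
    C=[ch(np.array(q)*sg).inv()*R.from_rotvec(r) for q,_,r in data]
    m=R.concatenate(C).mean();res.append((max((m.inv()*c).magnitude() for c in C),sg,m.as_matrix().round(2).tolist()))
res.sort(key=lambda r:r[0])
for r in res[:4]:print(r)
sg=np.array(res[0][1])
A=[];b=[]
for q,p,_ in data:
    q=np.array(q)*sg;f=lambda n:ch(q,n).as_matrix()
    A.append(np.c_[[0,0,1],f(2)[:,[0,2]],f(4)[:,[0,2]],f(6)[:,[0,2]]]);b.append(p)
A=np.vstack(A);b=np.hstack(b)
for lam in(1e-3,1e-2):
    x=np.linalg.solve(A.T@A+lam**2*np.eye(7),A.T@b);print(x.round(4),(A@x-b).round(4))
print(np.linalg.svd(A)[1])
E
python3 kin.py; python3 - <<'E'
from h import *
p=np.load('p.npy');w=np.load('w2.npy');w2=cv2.imread('pics/w2.png')
V=[(calibration('top'),cv2.imread('pics/top0.png'),(312,170,76,76)),(calibration('scene'),cv2.imread('pics/scene0.png'),(250,155,90,100))]
W=(wcal(dict(position=w[:3],tool_rot=w[3:])),w2,(200,130,200,102))
for v in(V+[W],[V[0],W],[V[1],W]):
    x,e=fit(v,p);print(x.round(4),np.round(e,1))
E
```

```text
(0.005006916863577935, (-1, 1, -1, 1, -1, 1, -1), [[0.0, -1.0, -0.0], [1.0, 0.0, -0.0], [0.0, -0.0, 1.0]])
(0.19763135482231184, (-1, -1, -1, -1, 1, 1, 1), [[-0.11, 0.87, -0.48], [0.99, 0.13, 0.01], [0.07, -0.48, -0.88]])
(0.3332124263544664, (-1, 1, -1, 1, 1, 1, -1), [[0.19, -0.98, -0.03], [0.93, 0.19, -0.31], [0.32, 0.03, 0.95]])
(0.378569352554447, (-1, 1, -1, 1, -1, 1, 1), [[0.01, -1.0, -0.0], [1.0, 0.01, -0.0], [0.0, -0.0, 1.0]])
[0.3644 0.0024 0.5089 0.0694 0.5387 0.0248 0.433 ] [-0.024   0.0127 -0.0011 -0.0127 -0.0006  0.001   0.0033 -0.0016  0.0018
  0.0045  0.0001 -0.0017]
[0.3587 0.0037 0.5087 0.0649 0.5379 0.0261 0.4316] [-0.0238  0.0125 -0.0013 -0.013  -0.0005  0.0012  0.0033 -0.0014  0.0018
  0.0047  0.0002 -0.0018]
[3.95057872 3.41367851 0.55873159 0.48463471 0.36113302 0.23921227
 0.07096098]
[ 0.5072 -0.0537  0.1324 -0.4098] [ 8.  20.3 60.3]
[ 0.5089 -0.0551  0.1286 -0.3927] [ 7.1 45.6]
[ 0.5071 -0.0537  0.1324 -0.4128] [19.8 60.6]
```

```bash
cat > ik.py <<'E'
from h import *
import pickle
from scipy.optimize import least_squares
SG=np.array([-1,1,-1,1,-1,1,-1.]);M=R.from_matrix([[0,-1,0],[1,0,0],[0,0,1]])
LO=np.array([-2.86,-.3,-1.38,.06,-1.56,.09,-2.69]);HI=np.array([2.86,2.09,1.24,2.45,4.7,2.05,2.69])
def Arow(q):
    q=np.array(q)*SG;f=lambda n:ch(q,n).as_matrix()
    return np.c_[[0,0,1],f(2),f(4),f(6)]
def calib(data,lam=3e-3):
    A=np.vstack([Arow(q) for q,_,_ in data]);b=np.hstack([p for _,p,_ in data])
    x=np.linalg.solve(A.T@A+lam**2*np.eye(10),A.T@b);return x,A@x-b
def fk(q,L): return Arow(q)@L, ch(np.array(q)*SG)*M
def solve(pos,Rm,q0,L,m=.02):
    Rm=R.from_matrix(Rm)
    def f(q):
        p,r=fk(q,L);return np.r_[(p-pos)*10,(Rm.inv()*r).as_rotvec()*3,(q-q0)*.003]
    s=least_squares(f,np.clip(q0,LO+m+.001,HI-m-.001),bounds=(LO+m,HI-m));p,r=fk(s.x,L)
    return s.x,np.linalg.norm(p-pos)*1e3,(Rm.inv()*r).magnitude()
E
python3 - <<'E'
from ik import *
data=pickle.load(open('d.pkl','rb'))
for lam in(3e-4,3e-3,1e-2):
    L,e=calib(data,lam);print(L.round(3),np.abs(e).max().round(4))
L,_=calib(data)
p=np.array([.5072,-.0537,.133,-.40]);T=sock(p);q=np.array(data[-1][0])
for turn in(0,90,-90,180):
  for d in(0,.05,.1):
    pos=(T@[0,0,.047-.002+d,1])[:3]
    best=min((solve(pos,toolR(p,turn),q0,L) for q0 in[q,q+[.6,0,-.6,0,0,0,0],q+[-.6,0,.6,0,0,0,0],q+[0,0,0,0,0,0,1.5],q-[0,0,0,0,0,0,1.5],q+[1.2,.6,-1,0,0,0,0],q+[-1.2,.6,1,0,0,0,0]]),key=lambda r:r[1]+100*r[2])
    print(turn,d,best[0].round(2),round(best[1],1),round(best[2],3))
E
```

```text
[ 0.254 -0.003 -0.016  0.468  0.005 -0.009  0.515 -0.002 -0.002  0.351] 0.0017
[ 0.25  -0.002 -0.017  0.468  0.002 -0.01   0.514 -0.002  0.     0.351] 0.0017
[ 0.225  0.006 -0.025  0.469 -0.023 -0.016  0.506  0.003  0.014  0.35 ] 0.0018
0 0 [ 0.25 -0.27 -0.32  2.26  0.19  0.73  0.19] 0.0 0.0
0 0.05 [ 0.04 -0.28 -0.17  2.18  0.25  0.89  0.12] 17.2 0.052
0 0.1 [-0.   -0.28 -0.17  2.08  0.25  1.06  0.11] 32.3 0.109
90 0 [ 0.24 -0.27 -0.31  2.26  0.2   0.73  1.75] 0.0 0.0
90 0.05 [ 0.04 -0.28 -0.17  2.18  0.25  0.89  1.69] 17.2 0.052
90 0.1 [-0.   -0.28 -0.17  2.08  0.25  1.06  1.68] 32.3 0.109
-90 0 [ 0.26 -0.27 -0.33  2.26  0.19  0.72 -1.38] 0.0 0.0
-90 0.05 [ 0.04 -0.28 -0.17  2.18  0.25  0.89 -1.45] 17.2 0.052
-90 0.1 [-0.   -0.28 -0.17  2.08  0.25  1.06 -1.46] 32.3 0.109
180 0 [ 0.74 -0.28 -0.7   2.22 -0.07  0.72 -2.67] 9.7 0.043
180 0.05 [ 0.55 -0.28 -0.51  2.14 -0.04  0.87 -2.67] 25.3 0.096
180 0.1 [ 0.46 -0.28 -0.43  2.05 -0.02  1.03 -2.67] 39.4 0.15
```

```bash
python3 - <<'E'
from ik import *
data=pickle.load(open('d.pkl','rb'));L,_=calib(data)
np.save('L.npy',L)
p=np.array([.5072,-.0537,.133,-.40]);T=sock(p);rng=np.random.default_rng(0)
for turn,d in((0,.045),(90,.045),(180,.0)):
    pos=(T@[0,0,.047-.002+d,1])[:3];S=[]
    for k in range(60):
        r=solve(pos,toolR(p,turn),rng.uniform(LO,HI),L)
        if r[1]<1.5 and r[2]<.01:S.append(r[0].round(2))
    print(turn,d,len(S));[print(x) for x in S[:8]]
# axis tilt tolerance: lifted pose with tool leaning less
pos=(T@[0,0,.047-.002,1])[:3];q=np.array(data[-1][0])
for turn in(0,45,90):
  for tilt in(0,-5,-10,-15,-20):   # lean reduced about world level axis
    ax=T[:3,1];Rt=R.from_rotvec(ax*np.radians(-tilt)).as_matrix()@toolR(p,turn)
    o=[turn,tilt,Rt[:,2].round(2).tolist()]
    for d in(0,.02,.04,.05,.06):
        o.append(round(min(solve(pos+T[:3,2]*d,Rt,q+[0,0,0,0,0,0,np.radians(turn)+dq],L)[1] for dq in(0,.3)),1))
    print(o)
E
```

```text
0 0.045 0
90 0.045 0
180 0.0 0
[0, 0, [0.42, -0.18, -0.89], np.float64(0.0), np.float64(5.7), np.float64(13.6), np.float64(17.2), np.float64(20.6)]
[0, -5, [0.35, -0.15, -0.93], np.float64(0.0), np.float64(0.0), np.float64(2.6), np.float64(6.1), np.float64(9.5)]
[0, -10, [0.27, -0.11, -0.96], np.float64(0.0), np.float64(0.0), np.float64(0.0), np.float64(0.0), np.float64(0.0)]
[0, -15, [0.19, -0.08, -0.98], np.float64(0.0), np.float64(0.0), np.float64(0.0), np.float64(0.0), np.float64(0.0)]
[0, -20, [0.11, -0.05, -0.99], np.float64(0.0), np.float64(0.0), np.float64(0.0), np.float64(0.0), np.float64(0.0)]
[45, 0, [0.42, -0.18, -0.89], np.float64(0.0), np.float64(5.7), np.float64(13.6), np.float64(17.2), np.float64(20.6)]
[45, -5, [0.35, -0.15, -0.93], np.float64(0.0), np.float64(0.0), np.float64(2.6), np.float64(6.1), np.float64(9.5)]
[45, -10, [0.27, -0.11, -0.96], np.float64(0.0), np.float64(0.0), np.float64(0.0), np.float64(0.0), np.float64(0.0)]
[45, -15, [0.19, -0.08, -0.98], np.float64(0.0), np.float64(0.0), np.float64(0.0), np.float64(0.0), np.float64(0.0)]
[45, -20, [0.11, -0.05, -0.99], np.float64(0.0), np.float64(0.0), np.float64(0.0), np.float64(0.0), np.float64(0.0)]
[90, 0, [0.42, -0.18, -0.89], np.float64(0.0), np.float64(5.7), np.float64(13.6), np.float64(17.2), np.float64(20.6)]
[90, -5, [0.35, -0.15, -0.93], np.float64(0.0), np.float64(0.0), np.float64(2.6), np.float64(6.1), np.float64(9.5)]
[90, -10, [0.27, -0.11, -0.96], np.float64(0.0), np.float64(0.0), np.float64(0.0), np.float64(0.0), np.float64(0.0)]
[90, -15, [0.19, -0.08, -0.98], np.float64(0.0), np.float64(0.0), np.float64(0.0), np.float64(0.0), np.float64(0.0)]
[90, -20, [0.11, -0.05, -0.99], np.float64(0.0), np.float64(0.0), np.float64(0.0), np.float64(0.0), np.float64(0.0)]
```

```bash
python3 - <<'E'
from h import *
c=np.array([[40,280],[128,30],[360,103],[278,360]])*.1875+[311.5,169.5]
P=onplane('top',c,.006);d=np.diff(np.vstack([P,P[:1]]),axis=0)
print(P.mean(0),np.degrees(np.arctan2(d[:,1],d[:,0])).round(1),np.linalg.norm(d,axis=1))
p=np.array([.5072,-.0537,.1324,-.41]);w=np.load('w2.npy')
cw=wcal(dict(position=w[:3],tool_rot=w[3:]))
V=[(calibration('top'),cv2.imread('pics/top0.png'),(312,170,76,76)),(calibration('scene'),cv2.imread('pics/scene0.png'),(250,155,90,100)),(cw,cv2.imread('pics/w2.png'),(225,135,160,160))]
out=[]
for pp in(p,np.array([.5075,-.0537,.1324,-.34])):
  T=sock(pp);row=[]
  for cc,img,box in V:
    u0,v0,w_,h=box;k=266/w_;I=cv2.resize(img[v0:v0+h,u0:u0+w_],None,fx=k,fy=k,interpolation=3)
    for H in(cyl(.03,.026,.026),cyl(.048,0,0),HAND):
        q=proj(None,H@T[:3,:3].T+T[:3,3],cc);cv2.polylines(I,[cv2.convexHull(np.int32((q-[u0-.5,v0-.5])*k))],True,(0,255,0),1)
    row.append(I[:266,:266])
  out.append(np.hstack(row))
cv2.imwrite('pics/ov2.png',np.vstack(out))
E
```

```text
[ 0.52255708 -0.05759152  0.006     ] [ -19.9 -108.4  161.1   70.8] [0.1274107  0.11648824 0.12905089 0.11863756]
```

View pics/ov2.png

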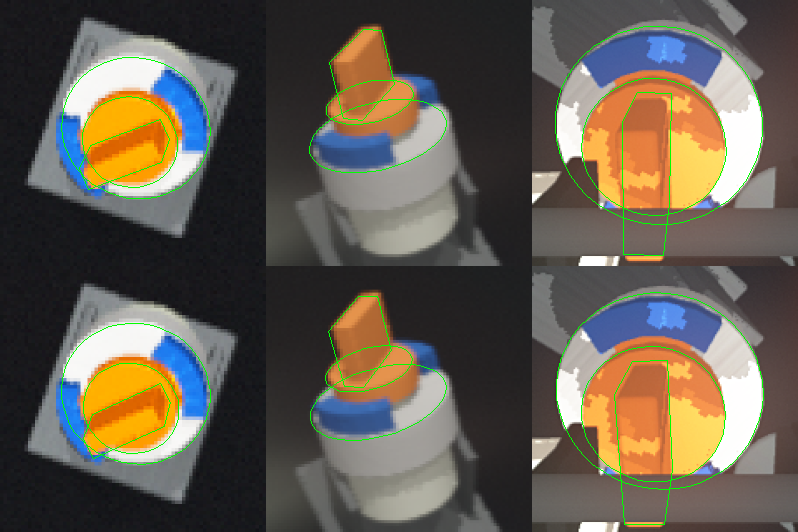

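The overlays agree to about 2 mm, and the wrist view (handle at about x 285–310) is the closest fit. I'll move onto the handle.

```bash
python3 - <<'E'
from h import *
p=np.array([.5072,-.0537,.1324,-.39]);np.save('p.npy',p);T=sock(p)
for d in(.015,.002):
  for t in (0,):
    rel((T@[0,0,.047-.002+d,1])[:3],toolR(p,t))
E
```

```text
t 2.7 pos [ 0.486  -0.0311  0.2104] F [ 0.6 -0.1 -0.3] q [ 0.23 -0.3  -0.34  2.2   0.18  0.84  0.19] w 0.689 gf 0.0
shift [ -1.6 -15.8  22.7] dr [-0.0246  0.0031  0.0094]
t 2.7 pos [ 0.486  -0.0311  0.2104] F [ 0.6 -0.1 -0.3] q [ 0.23 -0.3  -0.34  2.2   0.18  0.84  0.19] w 0.689 gf 0.0
shift [ -1.5 -15.5  35.7] dr [-0.0246  0.0031  0.0094]
```

Emit:
send_rows(xyz=[[0,-4,1],[-1,-8,2],[-1,-12,3],[-2,-16,5],[-2,-16,5],[-2,-16,5],[-2,-16,5],[-2,-16,5],[-2,-16,5],[-2,-16,5]], dr=[[-0.006,0.001,0.002],[-0.012,0.002,0.005],[-0.018,0.003,0.007],[-0.0246,0.003,0.009],[-0.0246,0.003,0.009],[-0.0246,0.003,0.009],[-0.0246,0.003,0.009],[-0.0246,0.003,0.009],[-0.0246,0.003,0.009],[-0.0246,0.003,0.009]], jaw=50)

```text
time: 3.53
position: [0.4841, -0.0422, 0.1979]
tool_rot: [1.492, 2.228, 0.117]
ft_force: [-0.4, -0.4, -0.8]
grip_width: 0.578
grip_force: 0.0
```

```bash
python3 - <<'E'
from h import *
p=np.load('p.npy');T=sock(p);rel((T@[0,0,.047-.002+.002,1])[:3],toolR(p))
E
```

```text
t 3.53 pos [ 0.4841 -0.0422  0.1979] F [-0.4 -0.4 -0.8] q [ 0.05 -0.3  -0.16  2.24  0.24  0.81  0.15] w 0.578 gf 0.0
shift [ 3.5 -5.9 23.1] dr [-0.0089  0.0003 -0.0032]
```

Emit:
send_rows(xyz=[[1,-2,3],[2,-4,6],[3,-6,9],[3,-6,12],[3,-6,15],[3,-6,18],[3,-6,20],[3,-6,20],[3,-6,20],[3,-6,20]], dr=[[-0.003,0,-0.001],[-0.006,0,-0.002],[-0.009,0,-0.003],[-0.009,0,-0.003],[-0.009,0,-0.003],[-0.009,0,-0.003],[-0.009,0,-0.003],[-0.009,0,-0.003],[-0.009,0,-0.003],[-0.009,0,-0.003]])

```text
time: 4.37
position: [0.4863, -0.0453, 0.1771]
tool_rot: [1.484, 2.228, 0.126]
ft_force: [0.9, 0.8, 0.2]
grip_width: 0.572
grip_force: 0.0
```

```bash
python3 - <<'E'
from h import *
p=np.load('p.npy');T=sock(p);rel((T@[0,0,.047-.002+.002,1])[:3],toolR(p))
V=[]
for n,b in(('top',(312,160,80,80)),('scene',(250,130,90,90))):
    I=get_image(n)[:,:,::-1];u,v,w,h=b;V.append(cv2.resize(I[v:v+h,u:u+w],(266,266),interpolation=3))
s=get_state();I=get_image('wrist')[:,:,::-1].copy();V.append(cv2.resize(I[100:300,200:400],(266,266)));cv2.imwrite('pics/w3.png',I)
cv2.imwrite('pics/g1.png',np.hstack(V))
E
```

```text
t 4.37 pos [ 0.4863 -0.0453  0.1771] F [0.9 0.8 0.2] q [ 0.07 -0.28 -0.16  2.27  0.25  0.75  0.14] w 0.572 gf 0.0
shift [ 0.3 -0.   3.1] dr [0.0002 0.0001 0.0002]
```

View pics/g1.png

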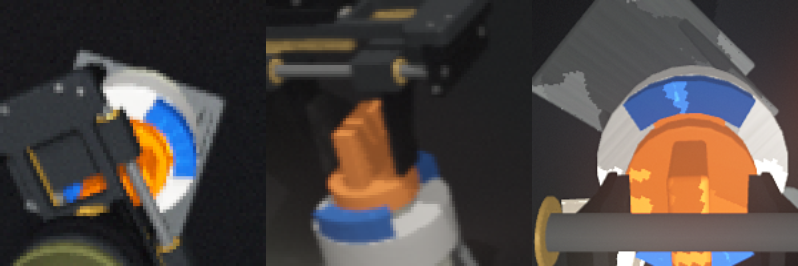

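The fingers straddle the handle almost centred (about 690 against 688 in the crop). I'll go down 3 mm and close.

Emit:
send_rows(xyz=[[0,0,2],[0,0,3],[0,0,3],[0,0,3],[0,0,3],[0,0,3],[0,0,3],[0,0,3],[0,0,3],[0,0,3]], dr=[[0,0,0],[0,0,0],[0,0,0],[0,0,0],[0,0,0],[0,0,0],[0,0,0],[0,0,0],[0,0,0],[0,0,0]], jaw=8, grip_force=45)

```text
time: 5.35
position: [0.4882, -0.0454, 0.1747]
tool_rot: [1.482, 2.227, 0.128]
ft_force: [4.8, 0.6, -4.5]
grip_width: 0.159
grip_force: 44.4
```

```bash
cat > st.py <<'E'
from h import *
p=np.load('p.npy');T=sock(p);s=get_state()
q=np.linalg.inv(T)@np.r_[s['position'],1]
print('t',round(s['time'],2),'tcp in socket mm',(q[:3]*1e3).round(2),'F sock',(T[:3,:3].T@s['ft_force']).round(2),'M sock',(T[:3,:3].T@s['torque']).round(2),'q',np.round(s['joint_positions'],3),'w mm',round(s['grip_width']*87,1),'gf',round(s['grip_force'],1))
Rr=R.from_matrix(toolR(p)).inv()*R.from_rotvec(s['tool_rot']);print('turn from locked-aligned',Rr.as_rotvec().round(4))
E
python3 st.py
```

```text
t 5.35 tcp in socket mm [ 0.8   0.45 47.11] F sock [ 1.74  2.39 -5.92] M sock [ 0.73 -0.28  0.13] q [ 0.069 -0.273 -0.165  2.268  0.256  0.736  0.142] w mm 13.8 gf 44.4
turn from locked-aligned [-0.0023 -0.0003 -0.0006]
```

Emit:
send_rows(xyz=[[0,0,1],[0,0,2],[0,0,3],[0,0,4],[0,0,5],[0,0,6],[0,0,6.5],[0,0,6.5],[0,0,6.5],[0,0,6.5]], dr=[[0,0,0],[0,0,0],[0,0,0],[0,0,0],[0,0,0],[0,0,0],[0,0,0],[0,0,0],[0,0,0],[0,0,0]])

```text
time: 6.18
position: [0.4908, -0.0464, 0.1696]
tool_rot: [1.483, 2.227, 0.128]
ft_force: [-2.4, 2.9, 6.5]
grip_width: 0.159
grip_force: 44.7
```

```bash
python3 st.py
```

```text
t 6.18 tcp in socket mm [ 0.93  0.51 41.29] F sock [-0.02  1.76  7.3 ] M sock [0.61 0.42 0.05] q [ 0.071 -0.26  -0.166  2.27   0.261  0.722  0.137] w mm 13.8 gf 44.7
turn from locked-aligned [-0.002  -0.0004 -0.0002]
```

Emit:
send_rows(xyz=[[0,0,0.4],[0,0,0.9],[0,0,0.9],[0,0,0.9],[0,0,0.9],[0,0,0.9],[0,0,0.9],[0,0,0.9],[0,0,0.9],[0,0,0.9]], dr=[[0,0,0],[0,0,0],[0,0,0],[0,0,0],[0,0,0],[0,0,0],[0,0,0],[0,0,0],[0,0,0],[0,0,0]])

```text
time: 7.02
position: [0.4912, -0.0465, 0.1689]
tool_rot: [1.483, 2.227, 0.128]
ft_force: [-2.7, 3.5, 5.9]
grip_width: 0.156
grip_force: 44.7
```

```bash
python3 st.py
```

```text
t 7.02 tcp in socket mm [ 0.95  0.54 40.44] F sock [-0.72  2.24  7.04] M sock [0.6  0.42 0.06] q [ 0.072 -0.259 -0.166  2.27   0.262  0.72   0.136] w mm 13.6 gf 44.7
turn from locked-aligned [-0.0021 -0.0004 -0.0002]
```

Emit:
send_rows(xyz=[[0,0,0],[0,0,0],[0,0,0],[0,0,0],[0,0,0],[0,0,0],[0,0,0],[0,0,0],[0,0,0],[0,0,0]], dr=[[0,0,-0.05],[0,0,-0.1],[0,0,-0.15],[0,0,-0.2],[0,0,-0.25],[0,0,-0.3],[0,0,-0.35],[0,0,-0.4],[0,0,-0.4],[0,0,-0.4]])

```text
time: 7.85
position: [0.4913, -0.0468, 0.169]
tool_rot: [1.008, 2.47, -0.0]
ft_force: [-2.5, 1.3, 6.5]
grip_width: 0.158
grip_force: 44.7
```

```bash
python3 st.py
```

```text
t 7.85 tcp in socket mm [ 1.15  0.28 40.49] F sock [0.5  0.25 7.06] M sock [0.43 0.3  0.05] q [ 0.006 -0.259 -0.108  2.272  0.288  0.726  0.514] w mm 13.8 gf 44.7
turn from locked-aligned [-0.0019 -0.0011 -0.4001]
```

Emit:
send_rows(xyz=[[0,0,0],[0,0,0],[0,0,0],[0,0,0],[0,0,0],[0,0,0],[0,0,0],[0,0,0],[0,0,0],[0,0,0]], dr=[[0,0,-0.08],[0,0,-0.16],[0,0,-0.24],[0,0,-0.32],[0,0,-0.4],[0,0,-0.48],[0,0,-0.56],[0,0,-0.64],[0,0,-0.72],[0,0,-0.8]])

```text
time: 8.68
position: [0.4915, -0.0466, 0.1692]
tool_rot: [-0.038, 2.694, -0.253]
ft_force: [-1.4, 3.1, 6.0]
grip_width: 0.157
grip_force: 44.9
```

Emit:
send_rows(xyz=[[0,0,0],[0,0,0],[0,0,0],[0,0,0],[0,0,0],[0,0,0],[0,0,0],[0,0,0],[0,0,0],[0,0,0]], dr=[[0,0,-0.07],[0,0,-0.14],[0,0,-0.21],[0,0,-0.28],[0,0,-0.35],[0,0,-0.36],[0,0,-0.36],[0,0,-0.36],[0,0,-0.36],[0,0,-0.36]])

```text
time: 9.52
position: [0.4915, -0.0465, 0.1692]
tool_rot: [-0.521, 2.672, -0.359]
ft_force: [-2.4, 3.5, 7.7]
grip_width: 0.154
grip_force: 44.8
```

```bash
python3 st.py
```

```text
t 9.52 tcp in socket mm [ 1.34  0.74 40.62] F sock [0.33 2.3  8.42] M sock [ 0.75  0.35 -0.06] q [-0.178 -0.267  0.053  2.277  0.357  0.742  1.614] w mm 13.4 gf 44.8
turn from locked-aligned [-0.0021 -0.0027 -1.5598]
```

Turned 89° with low forces. Next I plan the lift with only as much tilting as reach requires.

```bash
cat > lift.py <<'E'
from ik import *
L=np.load('L.npy');p=np.load('p.npy');T=sock(p);s=get_state()
P0=s['position'];R0=R.from_rotvec(s['tool_rot']);q=np.array(s['joint_positions'])
print('fk err',(fk(q,L)[0]-P0).round(4))
off=P0-fk(q,L)[0]; z=T[:3,2]; y=T[:3,1]
def pose(u,tilt):  # u lift mm; pivot at cover underside (55mm below tcp)
    Rt=R.from_rotvec(y*np.radians(tilt)); return P0+z*u/1e3-z*.055+Rt.apply(z*.055), Rt*R0
if __name__=='__main__':
  for u in(10,15,20,25,30,35,40,50,60):
    for tilt in range(0,28):
        P,Rm=pose(u,tilt);r=solve(P-off,Rm.as_matrix(),q,L,.004)
        if r[1]<.5 and r[2]<.005:break
    print(u,tilt,r[0].round(2),'shift',(R0.inv().apply(P-P0)*1e3).round(1),'dr',(R0.inv()*Rm).as_rotvec().round(3))
E
python3 lift.py
```

```text
fk err [-0.0009 -0.0001 -0.0007]
10 0 [-0.18 -0.29  0.05  2.27  0.35  0.77  1.62] shift [ -0.  -0. -10.] dr [ 0.  0. -0.]
15 0 [-0.15 -0.3   0.02  2.27  0.34  0.78  1.63] shift [ -0.  -0. -15.] dr [ 0.  0. -0.]
20 1 [-0.16 -0.3   0.03  2.25  0.32  0.81  1.65] shift [ -0.7  -0.7 -20. ] dr [-0.012  0.012  0.   ]
25 2 [-0.18 -0.3   0.05  2.24  0.31  0.83  1.67] shift [ -1.4  -1.4 -25. ] dr [-0.024  0.025  0.   ]
30 2 [ 0.08 -0.3  -0.16  2.23  0.2   0.82  1.76] shift [ -1.5  -1.4 -30. ] dr [-0.024  0.025  0.   ]
35 3 [-0.04 -0.3  -0.06  2.21  0.23  0.86  1.73] shift [ -2.2  -2.  -34.9] dr [-0.037  0.037  0.   ]
40 4 [-0.11 -0.3   0.    2.2   0.24  0.89  1.73] shift [ -2.9  -2.7 -39.9] dr [-0.049  0.05   0.   ]
50 5 [ 0.08 -0.3  -0.16  2.17  0.15  0.92  1.81] shift [ -3.6  -3.4 -49.8] dr [-0.061  0.062  0.   ]
60 7 [-0.16 -0.3   0.06  2.15  0.21  0.99  1.76] shift [ -5.   -4.7 -59.6] dr [-0.085  0.087  0.   ]
```

Emit:
send_rows(xyz=[[0,0,-2],[0,0,-5],[0,0,-8],[-0.3,-0.3,-10],[-0.7,-0.7,-12],[-1,-1,-14],[-1.8,-1.7,-17],[-2.8,-2.7,-20],[-3.5,-3.4,-23],[-4.2,-4,-26]], dr=[[0,0,0],[0,0,0],[0,0,0],[-0.006,0.006,0],[-0.012,0.012,0],[-0.018,0.018,0],[-0.03,0.031,0],[-0.049,0.05,0],[-0.061,0.062,0],[-0.073,0.074,0]])

```text
time: 10.35
position: [0.4827, -0.0454, 0.192]
tool_rot: [-0.539, 2.775, -0.287]
ft_force: [-0.9, -0.5, -1.9]
grip_width: 0.156
grip_force: 44.9
```

```bash
python3 st.py; python3 - <<'E'
from h import *
I=get_image('scene')[:,:,::-1];J=get_image('top')[:,:,::-1]
cv2.imwrite('pics/l1.png',np.hstack([cv2.resize(I[100:250,220:370],(400,400)),cv2.resize(J[140:260,290:410],(400,400))]))
E
```

```text
t 10.35 tcp in socket mm [ 4.04 -1.69 64.86] F sock [-1.43 -0.83 -1.36] M sock [-0.01  0.63 -0.03] q [-0.189 -0.249  0.096  2.181  0.244  0.9    1.739] w mm 13.6 gf 44.9
turn from locked-aligned [ 0.0033  0.1213 -1.5579]
```

The force now equals the cover's weight, so it is free. I'll compute the rest of the lift and the tray approach.

```bash
python3 - <<'E'
from lift import *
P,Rm=pose(45,10);print('lift', (R0.inv().apply(P-P0)*1e3).round(1),(R0.inv()*Rm).as_rotvec().round(3));r=solve(P-off,Rm.as_matrix(),q,L,.01);print(r)
# upright
M0=R0.as_matrix();v=np.cross(M0[:,2],[0,0,-1]);Rd=R.from_rotvec(v/np.linalg.norm(v)*np.arcsin(np.linalg.norm(v)))*R0
print(Rd.as_matrix().round(3))
for t in([.45,-.03,.25],[.5127,-.2726,.15],[.5127,-.2726,.059]):
    r=solve(np.array(t)-off,Rd.as_matrix(),q,L,.01);print(t,r[0].round(2),r[1:],'shift',(R0.inv().apply(np.array(t)-P0)*1e3).round(1),(R0.inv()*Rd).as_rotvec().round(3))
E
```

```text
fk err [-0.0004 -0.0004 -0.0007]
lift [ -3.4  -3.4 -44.9] [-0.122  0.125 -0.   ]
(array([-0.19641735, -0.19498602,  0.1479738 ,  2.01160632,  0.12043371,
        1.15225146,  1.86609963]), np.float64(8.512269975980903e-05), 5.714969770750602e-07)
[[-0.927 -0.374  0.   ]
 [-0.374  0.927 -0.   ]
 [ 0.    -0.    -1.   ]]
[0.45, -0.03, 0.25] [-0.18 -0.12  0.17  1.91  0.02  1.35  1.94] (np.float64(0.00014547260481512515), 9.164693317293355e-07) shift [  9.8  11.  -66.3] [-0.256  0.261 -0.   ]
[0.5127, -0.2726, 0.15] [ 0.23  0.24  0.24  1.75 -0.06  1.16  2.45] (np.float64(0.0003053498550843737), 1.941654652648928e-06) shift [  75.1 -205.5   81. ] [-0.256  0.261 -0.   ]
[0.5127, -0.2726, 0.059] [ 0.3   0.33  0.17  1.83 -0.07  0.99  2.45] (np.float64(0.00029258465273141983), 1.9578346446109145e-06) shift [  98.3 -182.7  166. ] [-0.256  0.261 -0.   ]
```

View pics/l1.png

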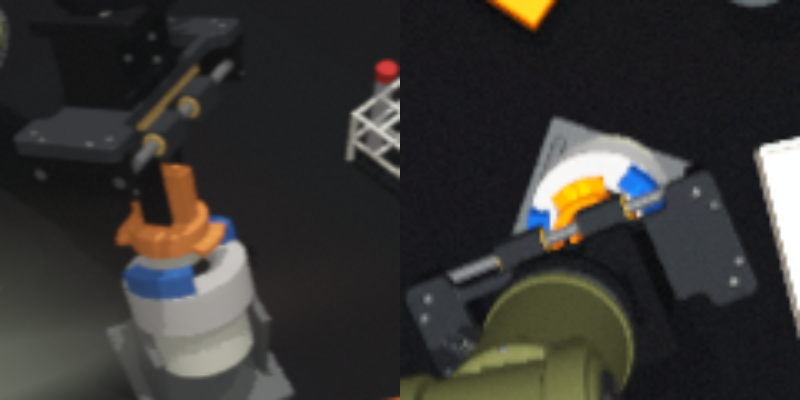

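The cover is out of the bore, with its ears above the lugs at about (170,230) in the left half. I'll continue drawing it out along the axis.

Emit:
send_rows(xyz=[[-0.3,-0.3,-4],[-0.7,-0.7,-8],[-1,-1,-13],[-1.4,-1.4,-18],[-1.8,-1.8,-23],[-2.2,-2.2,-28],[-2.6,-2.6,-33],[-3,-3,-39],[-3.4,-3.4,-45],[-3.4,-3.4,-45]], dr=[[-0.01,0.01,0],[-0.024,0.025,0],[-0.037,0.037,0],[-0.05,0.05,0],[-0.063,0.064,0],[-0.076,0.077,0],[-0.09,0.09,0],[-0.105,0.107,0],[-0.122,0.125,0],[-0.122,0.125,0]])

```text
time: 11.28
position: [0.4743, -0.0404, 0.2384]
tool_rot: [-0.568, 2.921, -0.158]
ft_force: [0.5, 0.9, -2.2]
grip_width: 0.156
grip_force: 44.9
```

```bash
python3 st.py; python3 - <<'E'
from lift import *
M0=R0.as_matrix();v=np.cross(M0[:,2],[0,0,-1]);Rd=R.from_rotvec(v/np.linalg.norm(v)*np.arcsin(np.linalg.norm(v)))*R0*R.from_euler('z',.8)
for t in([.49,-.16,.24],[.5127,-.2726,.15],[.5127,-.2726,.085]):
    r=solve(np.array(t)-off,Rd.as_matrix(),q,L,.01);print(t,r[0].round(2),r[1:],'shift',(R0.inv().apply(np.array(t)-P0)*1e3).round(1),(R0.inv()*Rd).as_rotvec().round(3))
E
```

```text
t 11.28 tcp in socket mm [ 16.51  -0.2  110.6 ] F sock [-0.87  1.02 -2.05] M sock [ 0.05  0.3  -0.03] q [-0.201 -0.195  0.152  2.009  0.121  1.152  1.866] w mm 13.5 gf 44.9
turn from locked-aligned [ 1.1000e-03  3.0820e-01 -1.5487e+00]
fk err [ 0.0001 -0.0007 -0.0006]
[0.49, -0.16, 0.24] [-0.05  0.03  0.32  1.79 -0.01  1.32  1.43] (np.float64(0.00010400590976602168), 6.668122850031473e-07) shift [  30.9 -116.2    9.9] [-0.072  0.185  0.797]
[0.5127, -0.2726, 0.15] [ 0.11  0.24  0.38  1.76 -0.1   1.16  1.68] (np.float64(0.0001622424403583965), 6.96791165058709e-07) shift [  65.3 -216.2  110.4] [-0.072  0.185  0.797]
[0.5127, -0.2726, 0.085] [ 0.13  0.31  0.36  1.81 -0.13  1.04  1.7 ] (np.float64(0.00016658187593009252), 5.626502879881117e-07) shift [  74.2 -207.5  174.2] [-0.072  0.185  0.797]
```

Emit:
send_rows(xyz=[[1,-4,0],[4,-16,1],[8,-30,2],[12,-46,4],[16,-62,5],[21,-78,7],[26,-96,8],[29,-109,9],[31,-116,10],[31,-116,10]], dr=[[-0.004,0.01,0.04],[-0.012,0.03,0.13],[-0.02,0.05,0.22],[-0.029,0.074,0.32],[-0.038,0.097,0.42],[-0.047,0.12,0.52],[-0.056,0.144,0.62],[-0.064,0.165,0.71],[-0.072,0.185,0.797],[-0.072,0.185,0.797]])

```text
time: 12.12
position: [0.4888, -0.1624, 0.238]
tool_rot: [-0.656, -3.07, 0.003]
ft_force: [-0.1, -0.7, -0.6]
grip_width: 0.16
grip_force: 44.9
```

```bash
cat > place.py <<'E'
from h import *
s=get_state();M0=R.from_rotvec(s['tool_rot']).as_matrix();z=M0[:,2];v=np.cross(z,[0,0,-1]);R0=R.from_matrix(M0)
Rd=R.from_rotvec(v)*R0
print('t',s['time'],s['position'].round(4),'F',s['ft_force'].round(2),'tilt dr',(R0.inv()*Rd).as_rotvec().round(4),'q',s['joint_positions'].round(2),'w',s['grip_width']*87)
for t in([.5127,-.2726,.15],[.5127,-.2726,.075],[.5127,-.2726,.059]):print(t,(R0.inv().apply(np.array(t)-s['position'])*1e3).round(1))
E
python3 place.py
```

```text
t 12.1167 [ 0.4888 -0.1624  0.238 ] F [-0.09 -0.68 -0.64] tilt dr [-0.0024 -0.0014  0.    ] q [-0.04  0.03  0.31  1.79 -0.01  1.32  1.43] w 13.941946835380396
[0.5127, -0.2726, 0.15] [-66.9 -90.6  88.1]
[0.5127, -0.2726, 0.075] [-67.  -90.4 163.1]
[0.5127, -0.2726, 0.059] [-67.  -90.4 179.1]
```

Emit:
send_rows(xyz=[[-5,-7,4],[-13,-18,12],[-22,-30,22],[-32,-43,34],[-41,-55,46],[-50,-67,58],[-58,-79,70],[-64,-87,81],[-67,-90,88],[-67,-90,88]], dr=[[-0.002,-0.001,0],[-0.002,-0.001,0],[-0.002,-0.001,0],[-0.002,-0.001,0],[-0.002,-0.001,0],[-0.002,-0.001,0],[-0.002,-0.001,0],[-0.002,-0.001,0],[-0.002,-0.001,0],[-0.002,-0.001,0]])

```text
time: 12.95
position: [0.5131, -0.2689, 0.1486]
tool_rot: [-0.646, -3.072, -0.002]
ft_force: [-0.7, 0.7, -2.9]
grip_width: 0.158
grip_force: 44.9
```

```bash
python3 place.py; python3 - <<'E'
from h import *
J=get_image('top')[:,:,::-1];I=get_image('scene')[:,:,::-1];s=get_state()
c=proj('top',[[.5127,-.2726,.004]])[0];d=proj('scene',[[.5127,-.2726,.004]])[0];print(c,d)
a=J[110:310,340:540].copy();b=I[170:370,130:330].copy()
cv2.circle(a,tuple(np.int32(c-[340,110])),2,(0,255,0),-1);cv2.circle(b,tuple(np.int32(d-[130,170])),2,(0,255,0),-1)
cv2.imwrite('pics/pl.png',np.hstack([cv2.resize(b,(400,400)),cv2.resize(a,(400,400))]))
E
```

```text
t 12.95 [ 0.5131 -0.2689  0.1486] F [-0.71  0.75 -2.88] tilt dr [ 0.0009 -0.0027  0.    ] q [ 0.1   0.24  0.39  1.76 -0.1   1.16  1.68] w 13.75067371640586
[0.5127, -0.2726, 0.15] [-1.2 -3.5 -1.4]
[0.5127, -0.2726, 0.075] [-1.4 -3.6 73.6]
[0.5127, -0.2726, 0.059] [-1.4 -3.6 89.6]
[433.9918337  208.57617131] [216.67063024 299.61551106]
```

View pics/pl.png

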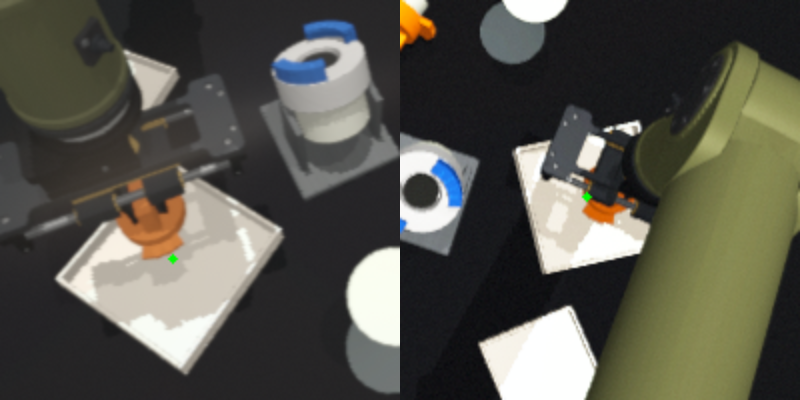

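The cover hangs upright over the right tray; the marked centre at (172,258) agrees with the tray's corners. I'll lower it.

Emit:
send_rows(xyz=[[-1,-2,4],[-1,-3,12],[-1,-3,22],[-1,-3,32],[-1,-3,42],[-1,-3,52],[-1,-3,61],[-1,-3,68],[-1,-3,72],[-1,-3,72]], dr=[[0,-0.002,0],[0,-0.002,0],[0,-0.002,0],[0,-0.002,0],[0,-0.002,0],[0,-0.002,0],[0,-0.002,0],[0,-0.002,0],[0,-0.002,0],[0,-0.002,0]])

```text
time: 13.88
position: [0.5132, -0.2718, 0.0774]
tool_rot: [0.647, 3.074, 0.002]
ft_force: [0.6, -0.6, -1.4]
grip_width: 0.162
grip_force: 44.9
```

Emit:
send_rows(xyz=[[0,0,1.5],[0,0,3],[0,0,4.5],[0,0,6],[0,0,7.5],[0,0,9],[0,0,10],[0,0,11],[0,0,11],[0,0,11]], dr=[[0,0,0],[0,0,0],[0,0,0],[0,0,0],[0,0,0],[0,0,0],[0,0,0],[0,0,0],[0,0,0],[0,0,0]])

```text
time: 14.72
position: [0.5139, -0.2721, 0.0677]
tool_rot: [0.646, 3.072, 0.001]
ft_force: [-0.1, -0.2, -1.0]
grip_width: 0.154
grip_force: 44.9
```

```bash
python3 place.py
```

```text
t 14.7167 [ 0.5139 -0.2721  0.0677] F [-0.06 -0.25 -0.98] tilt dr [ 0.0014  0.0023 -0.    ] q [ 0.12  0.33  0.38  1.83 -0.15  1.01  1.71] w 13.439321824116375
[0.5127, -0.2726, 0.15] [  0.7  -0.8 -82.3]
[0.5127, -0.2726, 0.075] [ 0.9 -0.9 -7.3]
[0.5127, -0.2726, 0.059] [ 0.9 -1.   8.7]
```

No contact yet. I'll continue in small steps.

Emit:
send_rows(xyz=[[0,0,0.6],[0,0,1.2],[0,0,1.8],[0,0,2.4],[0,0,3],[0,0,3.6],[0,0,4.2],[0,0,4.8],[0,0,5.4],[0,0,5.4]], dr=[[0,0,0],[0,0,0],[0,0,0],[0,0,0],[0,0,0],[0,0,0],[0,0,0],[0,0,0],[0,0,0],[0,0,0]])

```text
time: 15.55
position: [0.5139, -0.2721, 0.0622]
tool_rot: [0.646, 3.072, 0.001]
ft_force: [-0.0, 1.0, -1.8]
grip_width: 0.155
grip_force: 44.9
```

Emit:
send_rows(xyz=[[0,0,0.4],[0,0,0.8],[0,0,1.2],[0,0,1.6],[0,0,2],[0,0,2.4],[0,0,2.4],[0,0,2.4],[0,0,2.4],[0,0,2.4]], dr=[[0,0,0],[0,0,0],[0,0,0],[0,0,0],[0,0,0],[0,0,0],[0,0,0],[0,0,0],[0,0,0],[0,0,0]])

```text
time: 16.38
position: [0.514, -0.2721, 0.0599]
tool_rot: [0.646, 3.072, 0.001]
ft_force: [0.4, 0.7, -1.9]
grip_width: 0.156
grip_force: 44.9
```

Emit:
send_rows(xyz=[[0,0,0.4],[0,0,0.8],[0,0,1.2],[0,0,1.6],[0,0,2],[0,0,2],[0,0,2],[0,0,2],[0,0,2],[0,0,2]], dr=[[0,0,0],[0,0,0],[0,0,0],[0,0,0],[0,0,0],[0,0,0],[0,0,0],[0,0,0],[0,0,0],[0,0,0]])

```text
time: 17.22
position: [0.514, -0.2721, 0.058]
tool_rot: [0.646, 3.072, 0.001]
ft_force: [-0.7, 0.3, -1.8]
grip_width: 0.155
grip_force: 44.9
```

Emit:
send_rows(xyz=[[0,0,0.4],[0,0,0.8],[0,0,1.2],[0,0,1.6],[0,0,2],[0,0,2],[0,0,2],[0,0,2],[0,0,2],[0,0,2]], dr=[[0,0,0],[0,0,0],[0,0,0],[0,0,0],[0,0,0],[0,0,0],[0,0,0],[0,0,0],[0,0,0],[0,0,0]])

```text
time: 18.05
position: [0.514, -0.2721, 0.057]
tool_rot: [0.646, 3.072, 0.002]
ft_force: [-2.9, 1.3, 6.1]
grip_width: 0.157
grip_force: 44.9
```

There is contact at about 6 N. I'll relieve the preload slightly and then open.

Emit:
send_rows(xyz=[[0,0,-0.4],[0,0,-0.8],[0,0,-0.8],[0,0,-0.8],[0,0,-0.8],[0,0,-0.8],[0,0,-0.8],[0,0,-0.8],[0,0,-0.8],[0,0,-0.8]], dr=[[0,0,0],[0,0,0],[0,0,0],[0,0,0],[0,0,0],[0,0,0],[0,0,0],[0,0,0],[0,0,0],[0,0,0]])

```text
time: 18.88
position: [0.514, -0.2722, 0.057]
tool_rot: [0.646, 3.072, 0.001]
ft_force: [-2.2, 1.9, 5.6]
grip_width: 0.158
grip_force: 44.9
```

Emit:
send_rows(xyz=[[0,0,0],[0,0,0],[0,0,0],[0,0,0],[0,0,0],[0,0,0],[0,0,0],[0,0,0],[0,0,0],[0,0,0]], dr=[[0,0,0],[0,0,0],[0,0,0],[0,0,0],[0,0,0],[0,0,0],[0,0,0],[0,0,0],[0,0,0],[0,0,0]], jaw=45)

```text
time: 19.72
position: [0.514, -0.2721, 0.0567]
tool_rot: [0.646, 3.072, 0.001]
ft_force: [-0.6, -0.0, -0.8]
grip_width: 0.519
grip_force: 0.0
```

Emit:
send_rows(xyz=[[0,0,-4],[0,0,-10],[0,0,-18],[0,0,-28],[0,0,-40],[0,0,-55],[0,0,-70],[0,0,-85],[0,0,-100],[0,0,-100]], dr=[[0,0,0],[0,0,0],[0,0,0],[0,0,0],[0,0,0],[0,0,0],[0,0,0],[0,0,0],[0,0,0],[0,0,0]])

```text
time: 20.55
position: [0.5158, -0.2733, 0.1613]
tool_rot: [0.645, 3.065, -0.0]
ft_force: [0.6, -0.0, 0.6]
grip_width: 0.517
grip_force: 0.0
```

```bash
python3 - <<'E'
from h import *
J=get_image('wrist')[:,:,::-1];I=get_image('scene')[:,:,::-1]
cv2.imwrite('pics/fin.png',np.hstack([cv2.resize(I[200:370,140:310],(400,400)),cv2.resize(J,(400,250)).__class__ is None or cv2.copyMakeBorder(cv2.resize(J,(400,250)),0,150,0,0,cv2.BORDER_CONSTANT)]))
E
```

```text
(no output)
```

View pics/fin.png

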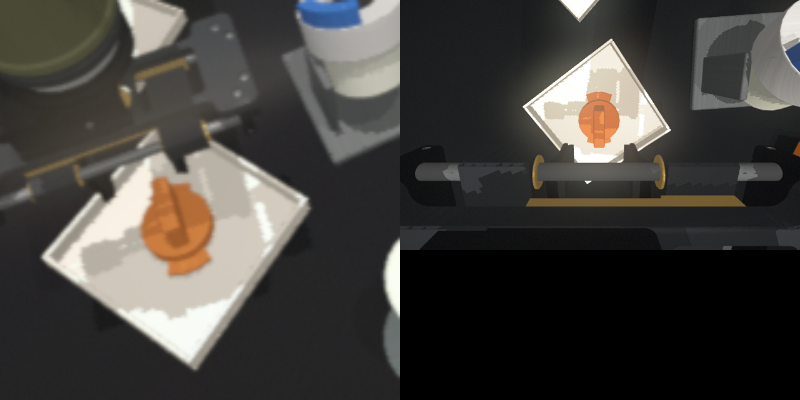

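The cover stands flat near the tray's centre with its handle up and released, at (177,225) in the left half. I'll hand the job in.

```bash
python3 -c "
from bench import *
print(close_job())"
```

```text
the job is handed in; nothing more can be done
None
```

The cover was pressed, turned about 89° counter-clockwise and lifted off. It now stands flat, handle up and released, near the centre of the 160 mm tray; the job was handed in at about 20.6 s, and `close_job()` returned no verdict.

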